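# Set the side guide of the tape stand to its stop

## Task

The paper-tape roll on the counter stand has been loaded but its side guide is still wide open: press down the orange release in the middle of the guide's slider to free its brake, and keeping it pressed push the slider along its rail until it meets the red stop, so that the guide shifts the roll over and the roll stands between the two side plates. Then let go, so that the release springs up and the brake holds. It is a fingertip job, nothing needs gripping: do not force the slider along with its brake on, do not touch or lift the roll, and leave everything else where it stands.

Things in the scene. Friction and masses are not known exactly. Their poses are not given: they have to be found in the camera images.
- tape_stand: Tape stand, fixed: grey base 240 x 300 mm, top 12 mm high. Origin on the counter, 15 mm behind the base's middle; z up, own x from its front (rail) to its back (cradle), own y along rail and cradle, to the left. Rail at x = -80 mm, 24 mm wide, top 26 mm high. Tear bar front right: x -130 to -116, y -122 to -64, top 42 mm high.
- stop_face (a point): Middle of the left (+y) face of the red stop collar clamped on the rail, at own x = -80, y = -60 mm of the stand, 25 mm high. The collar is 12 mm long, 36 mm wide, 46 mm high with its screw. The slider's body meets this face.
- fixed_cheek (a point): On the inner (+y) face of the fixed aluminium side plate at the right end of the cradle, at the roll's axis: own x = 40, y = -116 mm of the stand, 73.5 mm high. Plate 4 mm thick, 80 mm wide, round head, top 114 mm high. The cradle is two black rollers (18 mm diameter, axes 28 mm high, own x = 10 and 70).
- side_guide (a joint): Slider's place along the rail, m: 0 = left end, growing toward the stand's own -y; 0.120 = against the red stop. Slider's middle is at own y = 0.094 - value. It is black, 68 mm long, 52 mm wide, 58 mm high. With the orange cap up a brake holds it with about 15 N (12 to 20); with the cap down it slides with 1 to 2 N (a little more while it shifts the roll).
- guide_cheek (a point): Roll-side (-y) face of the moving side plate (the guide), at the roll's axis, 73.5 mm high; it is fixed to the slider, 38 mm to the -y side of the slider's middle and 120 mm behind it. Plate 4 mm thick, 80 mm wide, top 114 mm high, with a web 48 mm high from the slider. At the stop it stands 52 mm from the fixed plate.
- release (a joint): Travel of the orange release cap in the slider's middle, m: 0 = up (brake on), growing as it is pressed straight down, 0.005 = fully down. The brake is off from about 0.001. Sprung: about 4.5 N starts it, 7.5 N holds it fully down; let go, it comes up by itself.
- release_top (a point): Middle of the orange cap's top face, 50 mm above the counter when up. Cap 38 mm across the rail, 44 mm along it, between two black thumb lips of the slider (48 mm apart, 10 mm thick, 44 mm wide) that rise 8 mm above it; a fingertip pressing the cap pushes the slider along by friction and by these lips. Axes as the stand's.
- roll_centre (a point): Centre of the roll of brown paper tape (about 91 mm across, 48 mm wide, about 0.1 kg) that stands on its rim in the cradle, its axis along the cradle, centre about 74 mm above the counter. It is loose; the guide slides it along the rollers.
- paper_tape: The same roll of tape; origin at the middle of its left (+y) flat face, own z along its axis toward the stand's -y, 24 mm to the centre.
- barcode_scanner: Bystander: black barcode scanner on a foot, 130x100x218 mm; origin at its underside's middle. Leave it alone.
- spare_tape: Bystander: second roll of brown paper tape lying flat, 92x90x48 mm; origin at its underside's middle. Leave it alone.
- loyalty_cards: Bystander: stack of green and white cards, 95x71x15 mm; origin at its underside's middle. Leave it alone.
- till_pen: Bystander: black pen lying flat, 133x19x12 mm; origin at its underside's middle. Leave it alone.
- kitchen_timer: Bystander: white digital timer lying on its back, 69x72x21 mm; origin at its underside's middle. Leave it alone.
- lid_stack: Bystander: stack of black cup lids, 69x69x39 mm; origin at its underside's middle. Leave it alone.
- espresso_cup_1: Bystander: white espresso cup, 78x99x55 mm; origin at its underside's middle. Leave it alone.
Mind the look-alikes: they are no part of the job. What is shaped like the paper_tape but turquoise is not meant.

How it is judged:
On the way, in this order (a step that is already met when the one before it is completed fails the run):
1. the orange release is pressed down while the slider is still within 8 mm of where it stood (value of joint release above 0.0015 m and not (distance of guide_cheek from where it was at the start of the episode above 0.008 m)), for 0.1 s.
2. the slider is brought against the red stop with the release held down (value of joint release above 0.0015 m and value of joint side_guide above 0.117 m), for 0.1 s.
At the end, for the whole second after the job is handed in: The side guide's slider stands within 3 mm of the red stop with its orange release fully up (within 0.8 mm), and the roll stands at rest in its cradle between the fixed cheek and the guide (centre within 6 mm of the middle between them, not lifted or skewed by more than 7 degrees) (value of joint side_guide above 0.117 m and value of joint release below 0.0008 m and velocity of joint side_guide between -0.003 and 0.003 m/s and y of roll_centre in the frame of tape_stand between -0.096 and -0.084 m and z of roll_centre in the frame of tape_stand between 0.069 and 0.079 m and angle between the z axis of paper_tape and the y axis of tape_stand, either way round below 0.12 rad and linear speed of paper_tape below 0.01 m/s); the robot touches nothing.
It fails at once if the slider is forced along the rail with its brake on (faster than 20 mm/s with the release up, when it is over 8 mm from where it started and not yet at the stop) (value of joint release below 0.0003 m and distance of guide_cheek from where it was at the start of the episode above 0.008 m and value of joint side_guide below 0.116 m and (velocity of joint side_guide above 0.02 m/s or velocity of joint side_guide below -0.02 m/s)).
It fails at once if the roll is lifted out of its cradle by 12 mm or more (z of roll_centre in the frame of tape_stand above 0.086 m).
It fails at once if the roll is handled: the fingers touch it with more than 1 N (contact force between the fingers and paper_tape above 1 N).
It fails at once if a bystander is moved by more than 15 mm (distance of any of barcode_scanner, spare_tape, loyalty_cards, till_pen, kitchen_timer, lid_stack, espresso_cup_1 from where it was at the start of the episode above 0.015 m).
It also fails if it takes over 35 s, if anything falls off the work surface, if the arm or the gripper's body presses on something with over 40 N, if the wrist force passes 120 N, or if a joint passes its speed limit or range.

## Robot

A 6-joint arm with a two-finger parallel gripper is mounted at the origin on a cart in front of the work surface, level with it; the furniture and walls round the work are solid. World frame = base frame: x ahead of the robot, y to its left, z up, the work surface at z = 0. Lengths are in m, angles in rad, forces in N, time in s.
With the tool pointing down it reaches from about 0.425 to 0.95 m from the base axis. Payload 3.5 kg.
Tool frame: the origin (TCP) lies midway between the tips of the shut fingers; the grasp point (between the pads) lies 19 mm behind it (ctrl.pinch_z is the distance from the TCP to the grasp point, in m); z points along the fingers, y is the line along which they close (so a half turn about z gives the same grasp; the last joint's range is limited). The gripper opens to 85 mm and grips with 20 to 120 N. Pads are 22 mm wide; open, the fingers measure 114 mm over their backs; the gripper's body (76 mm by 85 mm) begins 54 mm behind the grasp point. The pads swing forward as they close: fully open they stand 13 mm farther back than shut.
Start: joints at [-1.425, 0.286, 1.577, -0, 1.279, -0.15], TCP at [0.197, -0.646, 0.231] pointing down, gripper open.
Joint ranges: [-2.77, 2.77], [-0.9, 2.22], [0.21, 2.48], [-1.53, 4.67], [0.24, 2.81], [-2.84, 2.84]. Speed limits (rad/s): [2.79, 2.79, 3.14, 3.14, 3.14, 3.14].

## Interface

Orientations are given as a unit quaternion [x, y, z, w].
In Python, from plant import get_state, viewer, sign_off, ctrl gives the robot as it stands. The module is installed in compiled form; this text tells all that it offers.
- The arm moves only by the shell command python3 -m handwheel 'ROWS' [FORCE]. ROWS is JSON, a list that holds one entry, the list of rows, each a list of 5 numbers: the finger opening in m, from 0 to 0.0854, then the shift along the tool's x, y, z in m, then the turn about the tool's z in degrees. In form: [[[claw, x, y, z, spin], ...]]. A call has 1 to 12 rows; each row shifts and turns the commanded pose from where the row before left it, along the tool's axes as they then stand; what a row does not reach is not made up. A row lasts 1/12 s, in which the tool goes at most 41.7 mm and 7.16 degrees, less where a joint would pass 70% of its speed; a pose out of reach is approached as far as the arm can. A call is refused whole if a number of a shift passes 0.0417 or a number of a turn 7.16, either way. A call with a gripper value outside its range is refused whole. The fingers move at their own pace and stop on an object; FORCE is the grip in N (left out, the last holds). Time passes only in rows, so rows that do not move let the fingers close. It gives the time, the measured TCP pose, the force, the opening and the grip force at its end, in the units of the state.
- get_state(): the state, without advancing time (a new reading comes with each control period).
- viewer.read_camera(name): name is "side" or "top" or "wrist"; returns the picture (480x640x3 uint8, blue, green, red); there is no depth.
- viewer.camera_params(name): a dict with "fov_y" (degrees; the focal length in pixels is half the picture's height over the tangent of half this angle, whatever the lens; pixels are square), "cx", "cy" (the principal point, pixels), "xyz" and "attitude" of the camera in the world; the wrist camera has in their place "hand_eye" (4x4, takes a point from camera to tool coordinates, whose origin is the TCP and whose axes are the flange's). Camera axes: x right, y up, looking along -z (the intrinsics and any distortion apply to the point x, -y, -z); pixel columns grow to the right and rows downward; lengths in m; the calibration is good to about 2 mm. The wrist camera is an equidistant fisheye: a pixel r from the principal point sees the ray r / f radians off the axis. A picture is of the moment at which its call begins: read the wrist's pose just before it. camera_params takes no time and is no camera call.
- sign_off(): hands the job in; it is judged then, once.
Trained networks look in the newest picture that a camera, given by its name, has taken for a name from the list of things; names that differ only in an ending like _2 or _b are one class to them, and where a whole thing is asked for, a point or a joint stands for the part that bears it (a point fixed in the world has none). Each returns a list of dicts, best first, with "confidence" (0 to 1); they miss things now and then, are a little off and sometimes report something else, mostly with a low value. They report only what shows in the picture. A call takes as long as a camera call. They do not tell look-alikes from the thing itself.
- viewer.look_for(camera, name): "extent" ([left, top, width, height] as shares, 0 to 1, of the picture: columns of its width, rows of its height, round what is visible of it).
- viewer.outline_of(camera, name): "mask" (480x640 bool, what is visible of it) and "extent" ([left, top, width, height] as shares, 0 to 1, of the picture: columns of its width, rows of its height, round what is visible of it).
- viewer.pinpoint(camera, name): "xy" ([column, row] as shares, 0 to 1, of the picture: columns of its width, rows of its height: a listed point, or the origin of a listed thing).
The state is a dict: "time": time; "qpos": joint angles; "dq": joint speeds; "joint_efforts": joint torques, N m; "eef_pos": TCP position; "tcp_rot": TCP orientation; "contact_force": force on the tool from outside, world axes, zero at the start; "wrist_torque": the same for the moment, N m; "opening": opening from 0.0 (shut) to 1.0 (fully open); "finger_force": force on a finger pad.
Only numpy, scipy, OpenCV 4.12 (cv2) and the standard library are available. Lean on these libraries where they do the work, as an engineer would, in place of code of your own. Each camera call takes 0.05 s, during which the arm holds its last target. There are 200 camera calls.

## Working session

There is one attempt and no reset: what is moved stays moved. The work goes in short steps, Python scripts to look and compute and a shell command to move; the robot and the scene stay as the last step left them, time stands still between calls to the robot, and variables do not carry over. Pictures are saved under pics/ and viewed, at most 10 in all, crops included, and the job is handed in when it is done.

```bash
mkdir -p pics; cat > h.py <<'E'
import numpy as np, cv2
from scipy.spatial.transform import Rotation as R
from plant import get_state, viewer, ctrl
def ray(cam,uv,st=None):
    p=viewer.camera_params(cam); f=240/np.tan(np.radians(p['fov_y'])/2)
    a=np.array([uv[0]*640-p['cx'],uv[1]*480-p['cy']])/f
    if cam=='wrist':
        r=np.hypot(*a); d=np.array([np.sin(r)*a[0]/r,-np.sin(r)*a[1]/r,-np.cos(r)])
        H=np.array(p['hand_eye']); T=np.eye(4); T[:3,:3]=R.from_quat(st['tcp_rot']).as_matrix(); T[:3,3]=st['eef_pos']
        M=T@H; return M[:3,3],M[:3,:3]@d
    A=np.array(p['attitude']); A=R.from_quat(A).as_matrix() if A.size==4 else A
    d=np.array([a[0],-a[1],-1]); return np.array(p['xyz']),A@(d/np.linalg.norm(d))
def at_z(o,d,z): return o+d*(z-o[2])/d[2]
E
python3 - <<'E'
from h import *
st=get_state(); print(st['eef_pos'],st['tcp_rot'],st['contact_force'])
for c in ['side','top','wrist']:
    print(c,{k:np.round(v,3).tolist() if not isinstance(v,str) else v for k,v in viewer.camera_params(c).items()})
    s0=get_state(); im=viewer.read_camera(c); cv2.imwrite(f'pics/{c}.png',im)
    for n,z in [('release_top',.05),('stop_face',.025),('fixed_cheek',.0735),('guide_cheek',.0735),('roll_centre',.074),('tape_stand',0)]:
        for r in viewer.pinpoint(c,n)[:2]:
            o,d=ray(c,r['xy'],s0); print(n,round(r['confidence'],2),np.round(np.array(r['xy'])*[640,480]),np.round(at_z(o,d,z),4))
E
```

```text
[ 0.19668059 -0.64500479  0.22989564] [ 9.89084763e-01  1.47342630e-01  9.21351070e-06 -1.21716412e-03] [ 0.36628564  0.03786511 -0.46263526]
side {'fov_y': 54.645, 'cx': 315.638, 'cy': 236.639, 'xyz': [0.063, 0.873, 0.793], 'attitude': [-0.127, 0.456, 0.851, -0.228]}
release_top 0.72 [316. 295.] [0.5042 0.1274 0.05  ]
stop_face 0.9 [352. 274.] [ 0.4777 -0.0176  0.025 ]
fixed_cheek 0.65 [331. 233.] [ 0.5865 -0.0998  0.0735]
guide_cheek 0.74 [288. 257.] [0.6309 0.0571 0.0735]
roll_centre 0.82 [307. 204.] [ 0.7342 -0.2091  0.074 ]
roll_centre 0.61 [267. 224.] [ 0.7742 -0.0485  0.074 ]
tape_stand 0.69 [313. 278.] [0.5773 0.0199 0.    ]
top {'fov_y': 54.63, 'cx': 317.56, 'cy': 243.982, 'xyz': [0.45, -0.091, 1.248], 'attitude': [0.059, -0.047, -0.695, 0.715]}
release_top 0.57 [242. 288.] [0.5095 0.1231 0.05  ]
stop_face 0.95 [297. 302.] [ 0.4783 -0.0177  0.025 ]
guide_cheek 0.89 [270. 245.] [0.6202 0.0533 0.0735]
guide_cheek 0.2 [326. 260.] [ 0.5852 -0.0903  0.0735]
roll_centre 0.87 [303. 253.] [ 0.6018 -0.0323  0.074 ]
roll_centre 0.87 [380. 279.] [ 0.5415 -0.2273  0.074 ]
tape_stand 0.94 [284. 269.] [0.5683 0.0222 0.    ]
wrist {'fov_y': 65.706, 'cx': 314.751, 'cy': 231.031, 'hand_eye': [[0.001, 0.96, 0.281, 0.071], [1.0, -0.001, -0.0, -0.0], [0.0, 0.281, -0.96, -0.142], [0.0, 0.0, 0.0, 1.0]]}
```

View pics/top.png

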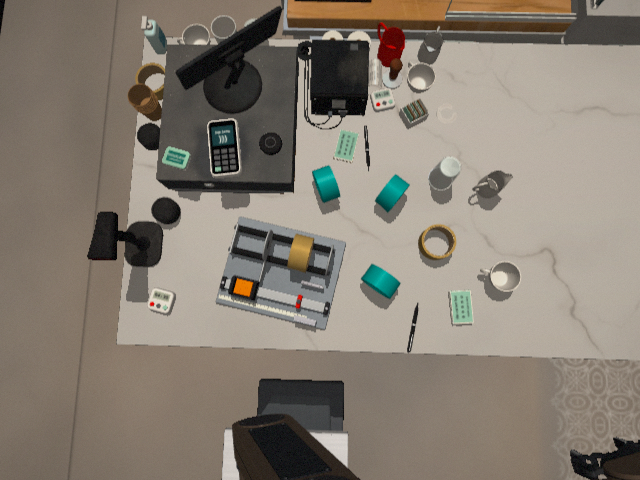

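View pics/side.png

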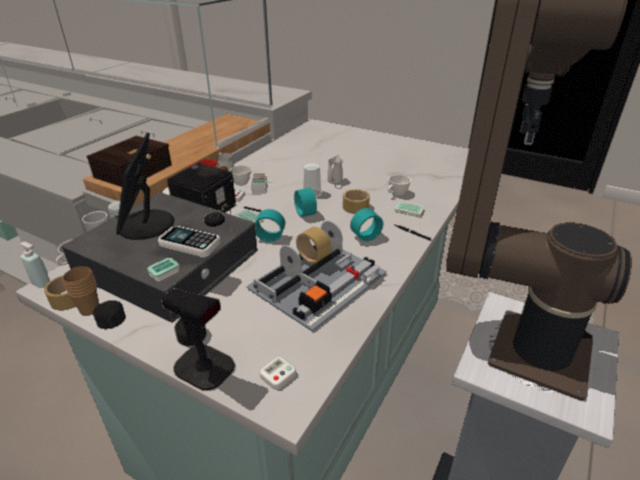

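The top view shows the stand around (281,272), the orange cap at (243,288), the red stop at (298,302) and the brown roll at (302,253). The side view agrees, and the turquoise rings are the look-alikes. The rail's +y axis is at about -11.5° of yaw. I'll move over in an arc with the fingers shut.

```bash
python3 -m handwheel '[[[0,0.031,-0.0233,0,0],[0,0.031,-0.0233,0,0],[0,0.031,-0.0233,0,0],[0,0.031,-0.0233,0,0],[0,0.031,-0.0233,0,0],[0,0.031,-0.0233,0,0],[0,0.031,-0.0233,0,0],[0,0.031,-0.0233,0,0],[0,0.031,-0.0233,0,0],[0,0.031,-0.0233,0,0],[0,0.031,-0.0233,0,0]]]' 30
python3 -m handwheel '[[[0,0,0,0,7.1],[0,0,0,0,7.1],[0,0,0,0,7.1],[0,0,0,0,7.1],[0,0,0,0,0]]]'
```

```text
time: 1.97
eef_pos: [0.4491, -0.2994, 0.2317]
tcp_rot: [0.989, 0.147, 0.0, 0.0]
contact_force: [1.1, -1.1, 0.2]
opening: 0.002
finger_force: 0.0
time: 2.38
eef_pos: [0.4484, -0.3009, 0.2315]
tcp_rot: [0.995, -0.101, 0.0, 0.0]
contact_force: [-0.3, 0.3, -0.5]
opening: 0.002
finger_force: 0.0
```

```bash
python3 -m handwheel '[[[0,-0.0028,-0.039,0,0],[0,-0.0028,-0.039,0,0],[0,-0.0028,-0.039,0,0],[0,-0.0028,-0.039,0,0],[0,-0.0028,-0.039,0,0],[0,-0.0028,-0.039,0,0],[0,-0.0028,-0.039,0,0],[0,-0.0028,-0.039,0,0],[0,-0.0028,-0.039,0,0],[0,-0.0028,-0.039,0,0],[0,-0.0028,-0.039,0,0],[0,0,0,0,0]]]'
python3 - <<'E'
from h import *
st=get_state(); print(st['eef_pos'],st['tcp_rot'],st['contact_force'])
im=viewer.read_camera('wrist'); cv2.imwrite('pics/w1.png',im)
Rm=R.from_quat(st['tcp_rot']).as_matrix(); P={}
for n,z in [('release_top',.05),('stop_face',.025),('fixed_cheek',.0735),('guide_cheek',.0735),('roll_centre',.074),('tape_stand',0)]:
    for r in viewer.pinpoint('wrist',n)[:2]:
        o,d=ray('wrist',r['xy'],st); p=at_z(o,d,z); P.setdefault(n,p)
        print(n,round(r['confidence'],2),np.round(np.array(r['xy'])*[640,480]),np.round(p,4),'tool',np.round(Rm.T@(p-st['eef_pos']),4))
# orange cap by colour
hsv=cv2.cvtColor(im,cv2.COLOR_BGR2HSV); m=cv2.inRange(hsv,(5,170,120),(22,255,255))
n,l,s,c=cv2.connectedComponentsWithStats(m); k=1+np.argmax(s[1:,4]); print('orange',s[k],c[k])
cnt=cv2.findContours((l==k).astype('uint8'),0,2)[0][0]; box=cv2.boxPoints(cv2.minAreaRect(cnt))
q=np.array([at_z(*ray('wrist',b/[640,480],st),.05) for b in box]); print(np.round(q,4),'mean',q.mean(0)); P['cap']=q.mean(0)
print('cap tool',Rm.T@(P['cap']-st['eef_pos']))
if 'stop_face' in P:
    for k in('cap','release_top'):
        if k in P: v=P[k]-P['stop_face']; print(k,'len',np.hypot(*v[:2]),'yaw',np.degrees(np.arctan2(-v[0],v[1])))
E
```

```text
time: 3.38
eef_pos: [0.5032, 0.131, 0.2317]
tcp_rot: [0.995, -0.095, 0.0, -0.001]
contact_force: [0.2, -0.8, 1.2]
opening: -0.002
finger_force: 0.0
[0.50317897 0.13101791 0.23169894] [ 9.95477248e-01 -9.49890174e-02  3.27491369e-04 -1.42419119e-03] [ 0.21415805 -0.77928149  1.15951646]
release_top 0.69 [ 66. 147.] [0.6148 0.3673 0.05  ] tool [ 0.0648 -0.2526  0.1825]
release_top 0.56 [326. 193.] [0.5133 0.1195 0.05  ] tool [0.012  0.01   0.1817]
stop_face 0.83 [464. 191.] [ 0.4863 -0.0176  0.025 ] tool [0.0115 0.1497 0.2063]
fixed_cheek 0.74 [544.  79.] [ 0.5887 -0.0953  0.0735] tool [0.1267 0.2065 0.1576]
fixed_cheek 0.35 [476.  67.] [ 0.6026 -0.0257  0.0735] tool [0.1272 0.1355 0.1579]
roll_centre 0.78 [475.  69.] [ 0.6016 -0.0243  0.074 ] tool [0.1259 0.1344 0.1574]
roll_centre 0.6 [628. 124.] [ 0.5397 -0.2066  0.074 ] tool [0.0997 0.3251 0.1568]
tape_stand 0.69 [410. 112.] [0.5706 0.0214 0.    ] tool [0.0869 0.0956 0.2315]
orange [ 300  173   50   42 2002] [324.27072927 193.31018981]
[[0.5348 0.1388 0.05  ]
 [0.5268 0.0967 0.05  ]
 [0.4903 0.1029 0.05  ]
 [0.4985 0.1461 0.05  ]] mean [0.51259593 0.12113759 0.05      ]
cap tool [0.01104628 0.00844757 0.18167945]
cap len 0.14117878698778877 yaw -10.721193935269632
release_top len 0.4057973464489946 yaw -18.456309284002828
```

View pics/w1.png

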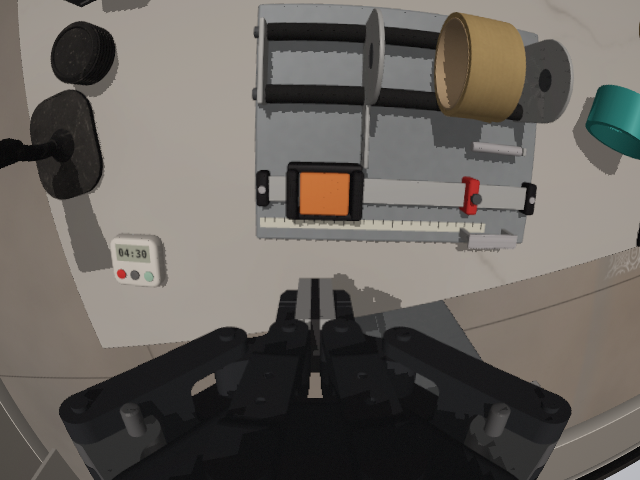

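The wrist view shows the cap at (324,193) between its lips, with the rail level in the picture and the red stop at (471,196). So the yaw is aligned. I'll descend to just above the lips.

```bash
python3 -m handwheel '[[[0,0.0083,0.007,0.01,0],[0,0,0,0.03,0],[0,0,0,0.03,0],[0,0,0,0.03,0],[0,0,0,0.03,0],[0,0,0,0.025,0],[0,0,0,0.013,0],[0,0,0,0,0],[0,0,0,0,0]]]'
python3 - <<'E'
from h import *
st=get_state(); print(st['eef_pos'],st['contact_force'])
im=viewer.read_camera('wrist'); cv2.imwrite('pics/w2.png',im)
Rm=R.from_quat(st['tcp_rot']).as_matrix()
hsv=cv2.cvtColor(im,cv2.COLOR_BGR2HSV); m=cv2.inRange(hsv,(5,170,100),(22,255,255))
n,l,s,c=cv2.connectedComponentsWithStats(m); k=1+np.argmax(s[1:,4]); print('orange',s[k],c[k])
x,y,w,h=s[k][:4]
for b in [(x,y),(x+w,y),(x,y+h),(x+w,y+h)]: print(np.round(Rm.T@(at_z(*ray('wrist',np.array(b)/[640,480],st),.05)-st['eef_pos']),4))
E
```

```text
time: 4.48
eef_pos: [0.5096, 0.1158, 0.0622]
tcp_rot: [0.995, -0.1, -0.001, 0.0]
contact_force: [0.4, -0.2, 0.2]
opening: 0.004
finger_force: 0.0
[0.50961097 0.11582378 0.06221407] [ 0.37911265 -0.2318362   0.24790057]
orange [ 253  240   98   77 4950] [296.18161616 267.99636364]
[ 0.0221 -0.0274  0.0121]
[0.0221 0.0156 0.0122]
[-0.0166 -0.0297  0.0122]
[-0.0163  0.017   0.0123]
```

View pics/w2.png

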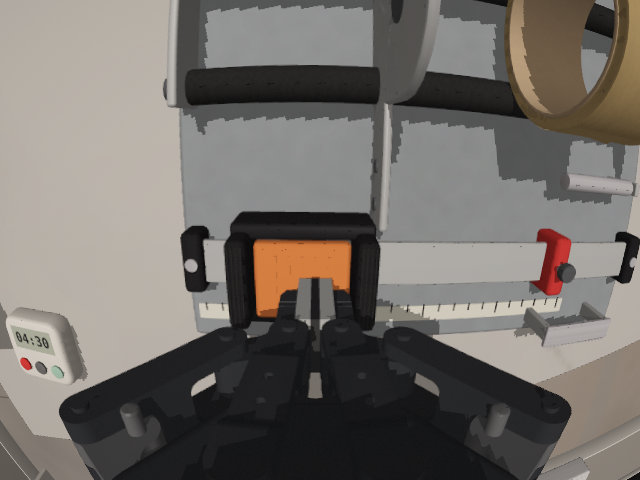

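The wrist view shows the tip about 6 mm right of the cap's middle, with the cap at columns 253-351. I'll shift it, then press gradually.

```bash
python3 -m handwheel '[[[0,0.003,-0.006,0,0],[0,0,0,0,0],[0,0,0,0.004,0],[0,0,0,0.004,0],[0,0,0,0.002,0],[0,0,0,0,0],[0,0,0,0,0]]]'
python3 -m handwheel '[[[0,0,0,0.002,0],[0,0,0,0.001,0],[0,0,0,0,0],[0,0,0,0,0]]]'
```

```text
time: 5.12
eef_pos: [0.5138, 0.1223, 0.053]
tcp_rot: [0.995, -0.1, -0.0, 0.0]
contact_force: [0.0, 0.2, 0.1]
opening: -0.004
finger_force: 0.0
time: 5.45
eef_pos: [0.5141, 0.1223, 0.0503]
tcp_rot: [0.995, -0.1, -0.0, 0.0]
contact_force: [0.3, 0.6, -0.4]
opening: -0.001
finger_force: 0.0
```

```bash
python3 -m handwheel '[[[0,0,0,0.001,0],[0,0,0,0.001,0],[0,0,0,0.001,0],[0,0,0,0,0],[0,0,0,0,0]]]'
```

```text
time: 5.87
eef_pos: [0.5143, 0.1223, 0.0481]
tcp_rot: [0.995, -0.1, -0.0, 0.0]
contact_force: [-2.0, -0.3, 6.1]
opening: -0.002
finger_force: 2.9
```

```bash
python3 -m handwheel '[[[0,0,0,0.001,0],[0,0,0,0.001,0],[0,0,0,0.0005,0],[0,0,0,0,0],[0,0,0,0,0]]]'
```

```text
time: 6.28
eef_pos: [0.5143, 0.1223, 0.0459]
tcp_rot: [0.995, -0.1, -0.0, 0.0]
contact_force: [-3.1, -0.9, 7.1]
opening: 0.0
finger_force: 3.6
```

```bash
python3 -m handwheel '[[[0,0,0.002,0,0],[0,0,0.003,0,0],[0,0,0.003,0,0],[0,0,0.003,0,0],[0,0,0.003,0,0],[0,0,0.003,0,0],[0,0,0.003,0,0],[0,0,0.003,0,0],[0,0,0.003,0,0],[0,0,0.003,0,0],[0,0,0.003,0,0],[0,0,0,0,0]]]'
python3 - <<'E'
from h import *
viewer.read_camera('wrist'); im=viewer.read_camera('wrist'); cv2.imwrite('pics/w3.png',im); s=get_state(); print(s['contact_force'],s['eef_pos'])
E
```

```text
time: 7.28
eef_pos: [0.5076, 0.0909, 0.0457]
tcp_rot: [0.995, -0.1, -0.001, -0.0]
contact_force: [-3.4, 0.3, 7.9]
opening: 0.005
finger_force: 3.6
[-3.91072159  0.00853125  7.0061452 ] [0.50753276 0.09086451 0.0457191 ]
```

View pics/w3.png

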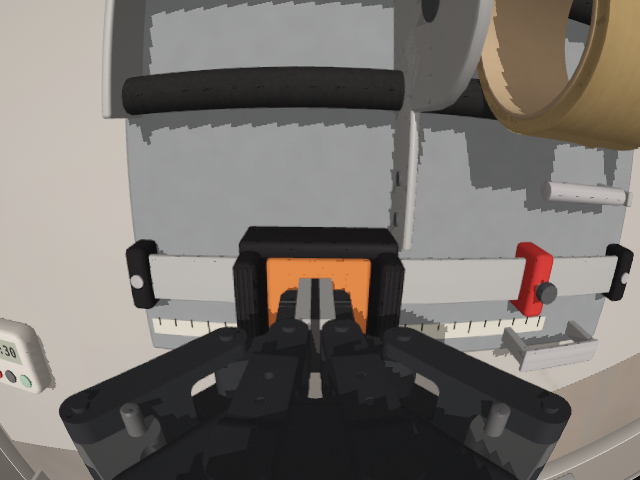

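The slider travels with the tip: the cap is centred under it at (318,285), with the stop at (535,280). I'll continue.

```bash
python3 -m handwheel '[[[0,0,0.002,0,0],[0,0,0.004,0,0],[0,0,0.004,0,0],[0,0,0.004,0,0],[0,0,0.004,0,0],[0,0,0.004,0,0],[0,0,0.004,0,0],[0,0,0.004,0,0],[0,0,0.004,0,0],[0,0,0.004,0,0],[0,0,0.003,0,0],[0,0,0.001,0,0]]]'
```

```text
time: 8.38
eef_pos: [0.4988, 0.0502, 0.0455]
tcp_rot: [0.995, -0.1, -0.001, -0.001]
contact_force: [-3.5, 3.7, 7.3]
opening: 0.0
finger_force: 3.7
```

```bash
python3 -m handwheel '[[[0,0,0.002,0,0],[0,0,0.003,0,0],[0,0,0.003,0,0],[0,0,0.003,0,0],[0,0,0.003,0,0],[0,0,0.003,0,0],[0,0,0.002,0,0],[0,0,0.001,0,0],[0,0,0,0,0]]]'
python3 - <<'E'
from h import *
viewer.read_camera('wrist'); im=viewer.read_camera('wrist'); cv2.imwrite('pics/w4.png',im); s=get_state(); print(s['contact_force'],s['eef_pos'])
E
```

```text
time: 9.13
eef_pos: [0.4945, 0.0307, 0.0454]
tcp_rot: [0.995, -0.1, -0.002, -0.001]
contact_force: [-4.4, 1.8, 7.4]
opening: 0.0
finger_force: 3.7
[-5.26663941  2.04231741  7.76884739] [0.49453691 0.03069828 0.04535469]
```

View pics/w4.png

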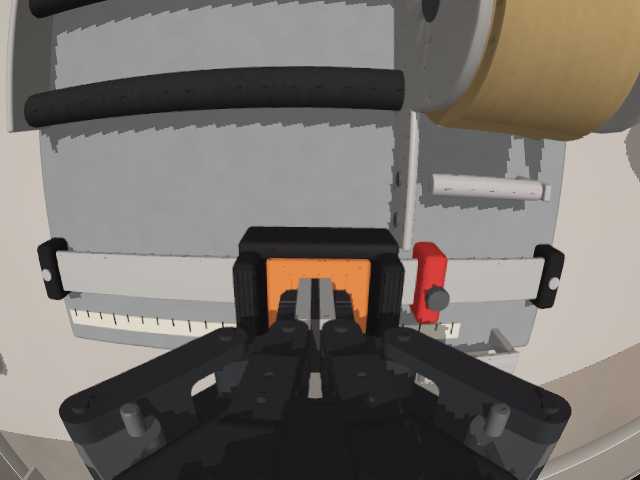

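The slider's edge is at about column 403 and the stop's face at about 415, so only a few millimetres remain. The roll is riding along with the guide. I'll creep on while watching the force.

```bash
python3 -m handwheel '[[[0,0,0.002,0,0],[0,0,0.002,0,0],[0,0,0.002,0,0],[0,0,0.001,0,0],[0,0,0,0,0]]]'
```

```text
time: 9.65
eef_pos: [0.4931, 0.0239, 0.0453]
tcp_rot: [0.995, -0.1, -0.002, -0.001]
contact_force: [-5.0, 2.0, 7.9]
opening: 0.001
finger_force: 3.7
```

```bash
python3 -m handwheel '[[[0,0,0.002,0,0],[0,0,0.001,0,0],[0,0,0.001,0,0],[0,0,0,0,0]]]'
```

```text
time: 9.98
eef_pos: [0.4923, 0.02, 0.0453]
tcp_rot: [0.995, -0.1, -0.002, -0.001]
contact_force: [-5.3, 1.8, 8.0]
opening: 0.002
finger_force: 3.7
```

```bash
python3 -m handwheel '[[[0,-0.001,0.002,0,0],[0,0,0.001,0,0],[0,0,0,0,0]]]'
```

```text
time: 10.23
eef_pos: [0.4916, 0.0171, 0.0457]
tcp_rot: [0.995, -0.1, -0.001, -0.001]
contact_force: [-3.4, 2.1, 6.7]
opening: -0.001
finger_force: 3.6
```

```bash
python3 -m handwheel '[[[0,0,0.002,0,0],[0,0,0.001,0,0],[0,0,0,0,0]]]'
```

```text
time: 10.48
eef_pos: [0.4921, 0.0146, 0.0462]
tcp_rot: [0.995, -0.1, 0.001, -0.001]
contact_force: [-1.7, 3.5, 6.8]
opening: 0.0
finger_force: 3.5
```

```bash
python3 -m handwheel '[[[0,0,0.002,0.0005,0],[0,0,0.001,0,0],[0,0,0,0,0]]]'
python3 - <<'E'
from h import *
viewer.read_camera('wrist'); im=viewer.read_camera('wrist'); cv2.imwrite('pics/w5.png',im[180:360,180:500].repeat(2,0).repeat(2,1)); s=get_state(); print(s['contact_force'],s['eef_pos'])
E
```

```text
time: 10.73
eef_pos: [0.4921, 0.0115, 0.0459]
tcp_rot: [0.995, -0.1, 0.002, -0.001]
contact_force: [-0.3, 4.2, 7.8]
opening: -0.001
finger_force: 3.5
[-0.8290177   4.09380327  6.76016275] [0.49209817 0.01157533 0.04594346]
```

View pics/w5.png

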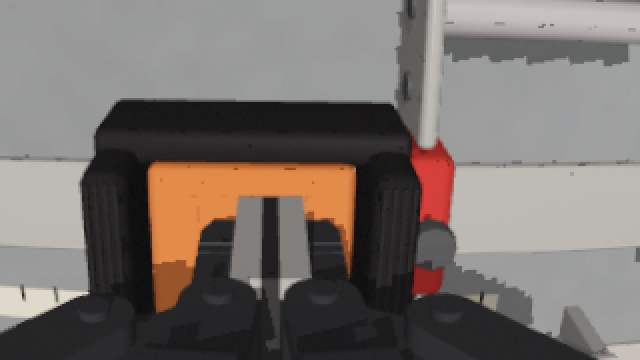

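The slider is now meeting the red stop, and the tip has begun to slip along the cap (tip at column 270, cap middle at 252). I'll push on gently to the lip to make sure it's seated.

```bash
python3 -m handwheel '[[[0,0,0.002,0,0],[0,0,0.002,0,0],[0,0,0.001,0,0],[0,0,0,0,0],[0,0,0,0,0]]]'
```

```text
time: 11.25
eef_pos: [0.4916, 0.0064, 0.0462]
tcp_rot: [0.995, -0.1, 0.002, -0.001]
contact_force: [0.1, 3.7, 6.9]
opening: 0.001
finger_force: 3.5
```

```bash
python3 -m handwheel '[[[0,0,0.001,0,0],[0,0,0.001,0,0],[0,0,0,0,0],[0,0,0,0,0]]]'
```

```text
time: 11.58
eef_pos: [0.4913, 0.005, 0.0462]
tcp_rot: [0.995, -0.101, 0.002, -0.002]
contact_force: [0.7, 5.9, 6.5]
opening: 0.0
finger_force: 5.1
```

```bash
python3 -m handwheel '[[[0,0,0.001,0,0],[0,0,0,0,0],[0,0,0,0,0]]]'
```

```text
time: 11.83
eef_pos: [0.4913, 0.0049, 0.0462]
tcp_rot: [0.995, -0.101, 0.003, -0.002]
contact_force: [2.4, 9.4, 6.8]
opening: 0.001
finger_force: 6.7
```

```bash
python3 -m handwheel '[[[0,0,0,-0.002,0],[0,0,0,-0.002,0],[0,0,0,-0.002,0],[0,0,0,-0.002,0],[0,0,0,-0.004,0],[0,0,0,-0.01,0],[0,0,0,-0.03,0],[0,0,0,-0.03,0],[0,0,0,-0.03,0],[0,0,0,0,0],[0,0,0,0,0]]]'
python3 - <<'E'
from h import *
s0=get_state(); im=viewer.read_camera('wrist'); cv2.imwrite('pics/w6.png',im); s=get_state(); print(s['contact_force'],s['eef_pos'])
for n,z in [('release_top',.05),('stop_face',.025),('fixed_cheek',.0735),('guide_cheek',.0735),('roll_centre',.074)]:
    for r in viewer.pinpoint('wrist',n)[:1]:
        p=at_z(*ray('wrist',r['xy'],s0),z); print(n,round(r['confidence'],2),np.round(np.array(r['xy'])*[640,480]),'tool',np.round(R.from_quat(s0['tcp_rot']).as_matrix().T@(p-s0['eef_pos']),4))
E
```

```text
time: 12.75
eef_pos: [0.4903, 0.0023, 0.1592]
tcp_rot: [0.995, -0.1, 0.003, 0.0]
contact_force: [-0.6, 0.8, -1.2]
opening: 0.004
finger_force: 0.0
[-0.91951086  0.32555573 -0.6694602 ] [0.48903197 0.00255905 0.1571419 ]
release_top 0.87 [295. 235.] tool [-0.0055 -0.0139  0.1092]
stop_face 0.81 [337. 226.] tool [-0.0053  0.0172  0.1342]
guide_cheek 0.93 [359.  55.] tool [0.1154 0.0266 0.0863]
roll_centre 0.65 [582. 115.] tool [0.0924 0.1944 0.0858]
```

View pics/w6.png

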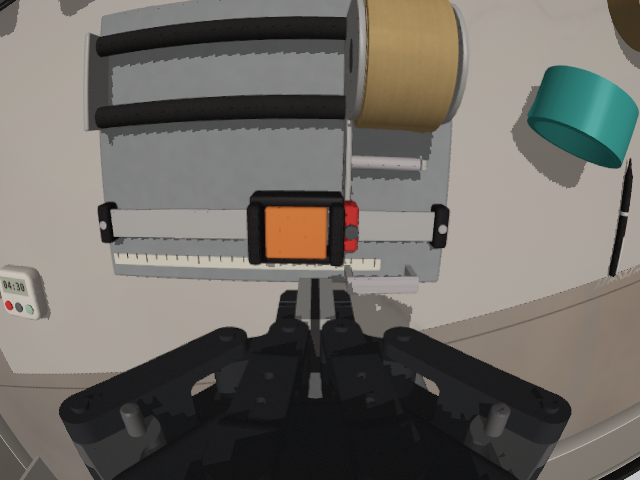

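The slider sits against the red stop at (350,228). The cap is up and clear at (297,233), and the roll stands between the two plates at (405,65). The tool is clear of everything, so I'm handing in.

```bash
python3 -c "
from plant import sign_off
print(sign_off())"
```

```text
the job is handed in; nothing more can be done
None
```

I pushed the slider against the red stop with the release held down, then let go. The last picture shows the cap up, the roll standing between the two plates and the gripper clear. I handed the job in, but it returned no verdict.

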